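Turn a sighting compass by its edge and latch it in its travel dock

TASK

Move the brass sighting compass from the white foam cradle to the open turning seat of the grey travel dock, and set it down and let go there with its flat still turned well away from the bay. Turn it in the seat until the flat squarely faces the marked end wall of the bay, then slide it along the floor under the hinged catch, lifting the catch with the compass's own edge and never with the gripper, until it is fully home and the catch has dropped behind it. Do not tip the compass, and leave the other things where they are.

Things in the scene. Friction and masses are not known exactly. Their poses are not given: they have to be found in the camera images.
- compass: Sighting compass, loose, 0.2 to 0.4 kg: brass, round, 66 mm across, 24 mm high, with one flat cut in its rim and a small sight block standing on top at the rim. Origin: centre of the underside. x points at the middle of the flat, y at the sight (90 degrees counter-clockwise from the flat, seen from above), z up. It starts in the cradle, the flat facing within 30 degrees of a side wall.
- flat (a point): Middle of the compass's flat: 25 mm from its centre, 12 mm above its underside. The flat is 43 mm wide and full height.
- sight (a point): Middle of the sight block, 25.5 mm from the compass's centre, 31 mm above its underside. The block is 12 mm wide (along the compass's x), 13 mm radially and 14 mm high, from 24 to 38 mm above the underside; rigid with the body, it may be pushed sideways or pinched.
- cradle: White foam cradle, fixed: a floor 10 mm above the table between two walls, 18 mm high above that floor, 68 mm apart, running along its x axis, 110 mm long, open at both ends. There is room for fingers only at the open ends (along x). Origin: on the table under its middle.
- dock: Travel dock of slippery grey plastic (friction about 0.2), fixed, 230 x 110 mm, floor 10 mm above the table. Origin: on the table under the turning seat's middle; x runs from the seat into the bay, z up. Two side walls along x (inner faces at y = +-36 mm, 12 mm thick, 18 mm high above the floor) from x = -50 to 154 mm. The end wall, same height, with a white line as its mark, has its face at x = 144 mm.
- seat (a point): Middle of the turning seat, on the dock's floor; axes as the dock's. Behind it a sill 10 mm high above the floor and 10 mm thick, across the full width, has its face 34.5 mm from this point and stops the compass from moving back; a finger at the compass's rear must stay above the sill. Nothing but the catch stops it from moving forward.
- bay (a point): Where the centre of the compass's underside lies when home, on the dock's floor, 117 mm from the seat; axes as the dock's. There is 2 mm of play either way along x, and only with the flat facing the end wall: any other way round the compass is too long and the catch cannot drop.
- catch: Aluminium gravity catch, 50 g: an arm 12 mm wide over the middle of the bay, its underside 30 mm above the floor, hinged at its origin (dock x = 166 mm, 34 mm above the floor, axis along y). Its tongue hangs to 16 mm above the floor at dock x = 79 to 82 mm; a ramp rises from there to 27 mm at x = 62 mm. The compass's top edge slides under the ramp, lifting it easily; it falls by its weight.
- catch_tip (a point): Lower rear edge of the catch's tongue; 26 mm above the table at rest (dropped), 34 mm while it rides on the compass.
- tin_a: Bystander: round steel tin, 62 mm across, 26 mm high, beyond the cradle. Origin under its middle.
- tin_b: Bystander: round brass tin, 58 mm across, 22 mm high, beside the dock. Origin under its middle.
- case_c: Bystander: oblong steel case, 60 x 45 x 22 mm, on the dock's other side. Origin under its middle.
- tape_a: Bystander: tall yellow tape roll, 90 mm across, 48 mm high. Origin under its middle.
- tape_b: Bystander: low pale tape roll, 100 mm across, 24 mm high. Origin under its middle.
- jar: Bystander: small jar, 40 mm across, 60 mm high. Origin under its middle.
- brush: Bystander: hand brush lying on the table. Origin under its middle.
Things that resemble listed ones, but are neither listed nor needed, are in the scene too. What is shaped like the compass but pink or turquoise is not meant.

How it is judged:
By the outcome, as a careful person would: the job done as asked, in the order asked, and still so for the second after the job is handed in, with the robot touching nothing.
It also fails if it takes over 61 s, if anything falls off the work surface, if the arm or the gripper's body presses on something with over 40 N, if the wrist force passes 120 N, or if a joint passes its speed limit or range.

ROBOT

A 6-joint arm with a two-finger parallel gripper is mounted at the origin on the work surface. World frame = base frame: x ahead of the robot, y to its left, z up, the work surface at z = 0. Lengths are in m, angles in rad, forces in N, time in s.
With the tool pointing down it reaches from about 0.35 to 0.975 m from the base axis. Payload 7.1 kg.
Tool frame: the origin (TCP) lies between the finger pads; the fingertips stand 8 mm ahead of it and the grasp point (between the pads) lies 11 mm behind it; z points along the fingers, y is the direction in which the jaws open and shut (so a half turn about z gives the same grasp; the last joint's range is limited). The gripper opens to 88 mm and grips with 3 to 60 N. Pads are 20 mm wide; open, the fingers measure 115 mm over their backs; the gripper's body (75 mm by 178 mm) begins 61 mm behind the grasp point.
Start: joints at [1.179, 0.423, 1.63, -0, 1.089, -0.019], TCP at [0.228, 0.582, 0.231] pointing down, gripper open.
Joint ranges: [-3, 3], [-0.9, 2.11], [0.09, 2.58], [-1.31, 4.45], [0.11, 2.69], [-2.54, 2.54]. Speed limits (rad/s): [2.39, 2.39, 3.01, 3.14, 3.14, 3.14].

INTERFACE

Orientations are given as a unit quaternion [w, x, y, z].
In Python, from station import r, gripper_open, clamp, kin, get_state, camera, calibration, hand_in gives the robot as it stands. The module is installed in compiled form; this text tells all that it offers. Calls block until the motion is done:
- r.move_ptp(position, orientation): joint-space move of the TCP to a pose.
- r.move_straight(position, rotation=None, v=0.15, stop_force=None): straight line of the TCP; rotation=None keeps the orientation; v is the mean speed in m/s. With stop_force (N) it stops when the force on the tool has changed by that much, and returns True; else False.
- r.goto_joints(angles): joint-space move.
- gripper_open() and clamp(grasp_force=None): open the fingers fully, or close them until they stop; grasp_force is the grip in N (None keeps the last).
- r.sleep(seconds).
- kin.solve_ik(position, orientation): joint angles nearest the present ones, or None.
- get_state(): the state.
- camera(name): name is "side" or "top" or "wrist"; returns (picture, depth): 480x640x3 uint8, blue, green, red; 480x640 float32, m along the optical axis (not along the pixel's ray), 0 where there is no reading.
- calibration(name): a dict with "mtx" (3x3 intrinsics, pixels), "eye" and "attitude" of the camera in the world; the wrist camera has in their place "T_tool_cam" (4x4, takes a point from camera to tool coordinates, whose origin is the TCP and whose axes are the flange's). Camera axes: x right, y down, z forward; pixel columns grow to the right and rows downward; lengths in m; the calibration is good to about 2 mm. The wrist camera is an equidistant fisheye: a pixel r from the principal point sees the ray r / f radians off the axis. A picture is of the moment at which its call begins: read the wrist's pose just before it. calibration takes no time and is no camera call.
A pose or a line that the arm cannot do raises r.IKError and nothing moves.
- hand_in(): hands the job in, once; it reports no verdict.
The state is a dict: "time_s": time; "qpos": joint angles; "joint_vel": joint speeds; "joint_torque": joint torques, N m; "tcp_pos": TCP position; "ee_rot": TCP orientation; "ft_force": force on the tool from outside, world axes, zero at the start; "wrist_torque": the same for the moment, N m; "opening": opening from 0.0 (shut) to 1.0 (fully open).
Only numpy, scipy, OpenCV 4.12 (cv2) and the standard library are available. Lean on these libraries where they do the work, as an engineer would, in place of code of your own. Each camera call takes 0.05 s, during which the arm holds its last target.

## Working session

There is one attempt and no reset: what is moved stays moved. The work goes in short steps, each a Python script; the robot and the scene stay as the last script left them, time stands still between calls to the robot, and variables do not carry over. Pictures are saved under pics/ and viewed, and the job is handed in when it is done.

```bash
ls; mkdir -p pics
python3 - <<'E'
from station import *
import cv2,numpy as np
for n in ("top","side","wrist"):
    p,d=camera(n); cv2.imwrite(f"pics/{n}0.png",p); np.save(f"pics/{n}0.npy",d)
    print(n,calibration(n))
print(get_state())
E
```

```text
pics
top {'mtx': array([[582.03542155,   0.        , 321.02959482],
       [  0.        , 582.03542155, 232.94897961],
       [  0.        ,   0.        ,   1.        ]]), 'eye': array([0.37155982, 0.07570633, 1.26971866]), 'attitude': array([ 0.06669161, -0.69657974,  0.71155707, -0.06336735])}
side {'mtx': array([[616.44461719,   0.        , 318.15243625],
       [  0.        , 616.44461719, 235.64514786],
       [  0.        ,   0.        ,   1.        ]]), 'eye': array([ 0.30170763, -0.96110756,  1.08202778]), 'attitude': array([-0.39020666,  0.90946584, -0.13523223,  0.04819644])}
wrist {'mtx': array([[371.64829954,   0.        , 315.98414342],
       [  0.        , 371.64829954, 242.70214211],
       [  0.        ,   0.        ,   1.        ]]), 'T_tool_cam': array([[ 1.38953349e-03, -9.61163053e-01, -2.75977634e-01,
         7.50868038e-02],
       [ 9.99998709e-01,  1.11303232e-03,  1.15852196e-03,
         2.77893156e-04],
       [-8.06356478e-04, -2.75978888e-01,  9.61163359e-01,
        -1.54884776e-01],
       [ 0.00000000e+00,  0.00000000e+00,  0.00000000e+00,
         1.00000000e+00]])}
{'time_s': 0.15, 'qpos': array([ 1.17901551e+00,  4.23642448e-01,  1.63053427e+00, -1.42896963e-05,
        1.08861814e+00, -1.90123817e-02]), 'joint_vel': array([-2.81811831e-05, -2.01931317e-03, -6.31721096e-04, -4.24003285e-04,
        7.38639578e-04, -3.72423759e-03]), 'joint_torque': array([ 3.02024227e-04, -5.44981027e+01, -2.73919916e+01,  6.44155755e-02,
        2.04595149e-02, -5.87919226e-05]), 'tcp_pos': array([0.2274393 , 0.58167163, 0.23008675]), 'ee_rot': array([-1.16402675e-04,  1.85303661e-01,  9.82681124e-01, -5.89757066e-04]), 'ft_force': array([ 0.59115077, -0.29488946,  0.90699018]), 'wrist_torque': array([-0.00173483, -0.00018345, -0.0036438 ]), 'opening': 1.0023421720022057}
```

View pics/top0.png

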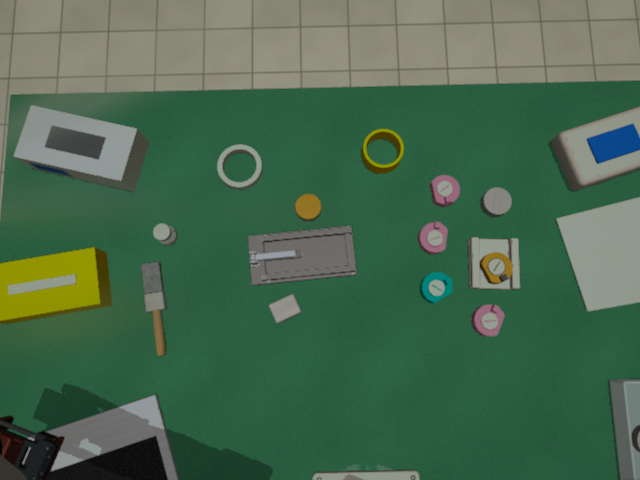

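View pics/side0.png

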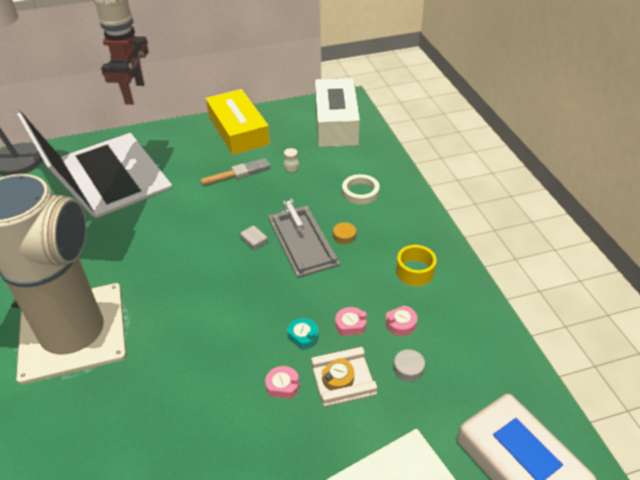

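View pics/wrist0.png

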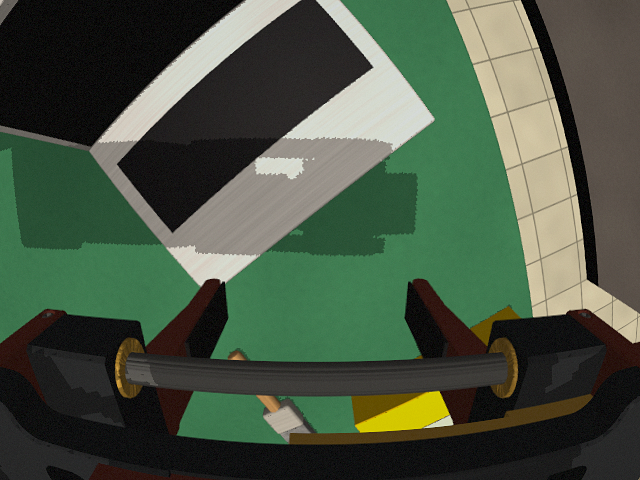

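The brass compass in the white cradle at top (496,268) is the one meant. The look-alikes are pink at (445,190), (433,237) and (489,320), and turquoise at (436,287). The dock is at (302,255) with its hinge at the left end, so the seat is on the right. I'll confirm with an enlarged crop.

```bash
cat > h.py <<'E'
from station import *
import cv2,numpy as np
from scipy.spatial.transform import Rotation as R
def Rq(q): return R.from_quat([q[1],q[2],q[3],q[0]])
def qR(r): x=r.as_quat(); return np.array([x[3],x[0],x[1],x[2]])
def unproj(name,uv,z=None,d=None):
    c=calibration(name);K=c['mtx'];ray=np.array([(uv[0]-K[0,2])/K[0,0],(uv[1]-K[1,2])/K[1,1],1.])
    w=Rq(c['attitude']).apply(ray)
    s=d if d is not None else (z-c['eye'][2])/w[2]
    return c['eye']+s*w
def down(yaw): # tool y axis (jaw axis) at angle yaw in world; z down
    y=np.array([np.cos(yaw),np.sin(yaw),0]);z=np.array([0,0,-1.]);x=np.cross(y,z)
    return qR(R.from_matrix(np.c_[x,y,z]))
def wpose():
    s=get_state();return s['tcp_pos'],Rq(s['ee_rot'])
def wrist_cloud(pose,d,n='wrist'):
    """per-pixel world points (depth along optical axis)"""
    c=calibration('wrist');K=c['mtx'];T=c['T_tool_cam']
    u,v=np.meshgrid(np.arange(640),np.arange(480))
    dx,dy=u-K[0,2],v-K[1,2];r=np.hypot(dx,dy);th=r/K[0,0]
    k=np.where(r>0,np.tan(th)/np.maximum(r,1e-9),1/K[0,0])
    P=np.stack([dx*k*d,dy*k*d,d],-1)
    P=P@T[:3,:3].T+T[:3,3]
    return P@pose[1].as_matrix().T+pose[0]
def wrist_ray(pose,uv,z):
    c=calibration('wrist');K=c['mtx'];T=c['T_tool_cam']
    d=np.array([uv[0]-K[0,2],uv[1]-K[1,2]]);r=np.linalg.norm(d);th=r/K[0,0]
    ray=np.r_[d/max(r,1e-9)*np.sin(th),np.cos(th)]
    M=pose[1].as_matrix();w=M@(T[:3,:3]@ray);o=M@T[:3,3]+pose[0]
    return o+(z-o[2])/w[2]*w
def fisheye_rectify(p,pose,center,yaw,size,z,px=600):
    """resample the picture onto horizontal plane z: a map, image right = direction yaw"""
    c=calibration('wrist');K=c['mtx'];T=c['T_tool_cam']
    g=(np.arange(px)+.5)/px*size-size/2
    a,b=np.meshgrid(g,-g)
    X=center[0]+a*np.cos(yaw)-b*np.sin(yaw);Y=center[1]+a*np.sin(yaw)+b*np.cos(yaw)
    P=np.stack([X,Y,np.full_like(X,z)],-1)-pose[0]
    P=(P@pose[1].as_matrix()-T[:3,3])@T[:3,:3]
    rr=np.hypot(P[...,0],P[...,1]);th=np.arctan2(rr,P[...,2]);s=K[0,0]*th/np.maximum(rr,1e-9)
    return cv2.remap(p,(K[0,2]+P[...,0]*s).astype(np.float32),(K[1,2]+P[...,1]*s).astype(np.float32),cv2.INTER_LINEAR)
E
python3 - <<'E'
from h import *
p=cv2.imread('pics/top0.png')
a=cv2.resize(p[225:305,440:540],None,fx=6,fy=6,interpolation=cv2.INTER_CUBIC)
cv2.imwrite('pics/c1.png',a)
a=cv2.resize(p[215:295,235:365],None,fx=6,fy=6,interpolation=cv2.INTER_CUBIC);cv2.imwrite('pics/c2.png',a)
for n,uv in dict(compass=(496,268),cr=(495,264),hinge=(252,257),d1=(356,252)).items(): print(n,unproj('top',uv,.03))
E
```

```text
compass [ 0.51816065 -0.29333486  0.03      ]
cr [ 0.52680942 -0.29184963  0.03      ]
hinge [0.55319504 0.22874645 0.03      ]
d1 [0.55922033 0.00475198 0.03      ]
```

View pics/c1.png

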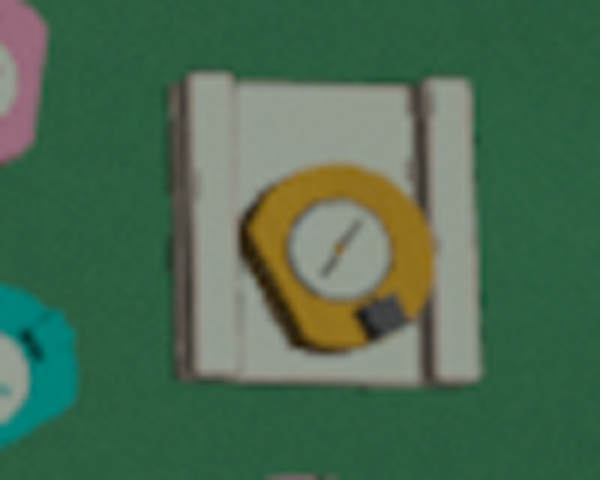

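View pics/c2.png

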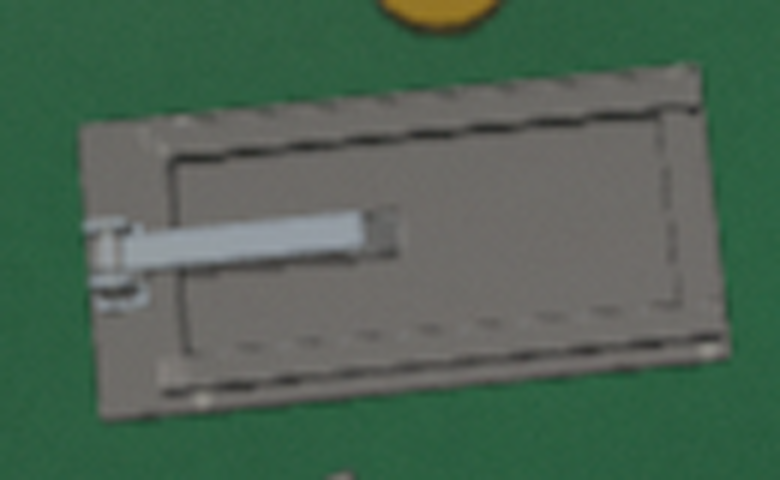

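The crop confirms it: brass, in the white cradle, flat facing lower left, dark sight at lower right. Next I'll check wrist feasibility, then look closely from the wrist camera over the dock and then the cradle.

Run:
```python
from h import *
for n,p in dict(cr=(.52,-.293,.05),seat=(.556,.06,.05),bay=(.556,.17,.05)).items():
  for yaw in range(-180,181,30):
    q=kin.solve_ik(np.array(p),down(np.radians(yaw)))
    print(n,yaw,None if q is None else np.round(q,2))
s=get_state();y=Rq(s['ee_rot']).apply([0,1,0]);print('now jaw yaw',np.degrees(np.arctan2(y[1],y[0])))
```

```text
cr -180 None
cr -150 [-0.53  0.63  1.78 -0.    0.72  2.08]
cr -120 [-0.53  0.63  1.78 -0.    0.72  1.56]
cr -90 [-0.53  0.63  1.78 -0.    0.72  1.04]
cr -60 [-0.53  0.63  1.78 -0.    0.72  0.51]
cr -30 [-0.53  0.63  1.78 -0.    0.72 -0.01]
cr 0 [-0.53  0.63  1.78 -0.    0.72 -0.53]
cr 30 [-0.53  0.63  1.78 -0.    0.72 -1.06]
cr 60 [-0.53  0.63  1.78 -0.    0.72 -1.58]
cr 90 [-0.53  0.63  1.78 -0.    0.72 -2.1 ]
cr 120 None
cr 150 None
cr 180 None
seat -180 None
seat -150 None
seat -120 [ 0.09  0.6   1.87 -0.    0.68  2.18]
seat -90 [ 0.09  0.6   1.87 -0.    0.68  1.66]
seat -60 [ 0.09  0.6   1.87 -0.    0.68  1.13]
seat -30 [ 0.09  0.6   1.87 -0.    0.68  0.61]
seat 0 [ 0.09  0.6   1.87 -0.    0.68  0.09]
seat 30 [ 0.09  0.6   1.87 -0.    0.68 -0.44]
seat 60 [ 0.09  0.6   1.87 -0.    0.68 -0.96]
seat 90 [ 0.09  0.6   1.87 -0.    0.68 -1.48]
seat 120 [ 0.09  0.6   1.87 -0.    0.68 -2.01]
seat 150 [ 0.09  0.6   1.87 -0.    0.68 -2.53]
seat 180 None
bay -180 None
bay -150 None
bay -120 [ 0.28  0.62  1.82 -0.    0.7   2.37]
bay -90 [ 0.28  0.62  1.82 -0.    0.7   1.85]
bay -60 [ 0.28  0.62  1.82 -0.    0.7   1.32]
bay -30 [ 0.28  0.62  1.82 -0.    0.7   0.8 ]
bay 0 [ 0.28  0.62  1.82 -0.    0.7   0.28]
bay 30 [ 0.28  0.62  1.82 -0.    0.7  -0.25]
bay 60 [ 0.28  0.62  1.82 -0.    0.7  -0.77]
bay 90 [ 0.28  0.62  1.82 -0.    0.7  -1.29]
bay 120 [ 0.28  0.62  1.82 -0.    0.7  -1.82]
bay 150 [ 0.28  0.62  1.82 -0.    0.7  -2.34]
bay 180 None
now jaw yaw 68.6423223825914
```

Run:
```python
from h import *
import pickle
out={}
t0=get_state()['time_s']
for n,p in dict(dock=(.556,.08,.26),cr=(.52,-.30,.2)).items():
    r.move_ptp(np.array(p),down(0)); r.sleep(.1)
    pose=wpose(); im,d=camera('wrist'); out[n]=(pose[0],pose[1].as_matrix(),im,d); cv2.imwrite(f'pics/w_{n}.png',im)
    print(n,pose[0],get_state()['time_s'])
pickle.dump(out,open('pics/w.pkl','wb'))
```

```text
dock [0.5558749  0.08082467 0.25989929] 2.45
cr [ 0.52065839 -0.2989194   0.20031493] 4.0417
```

View pics/w_dock.png

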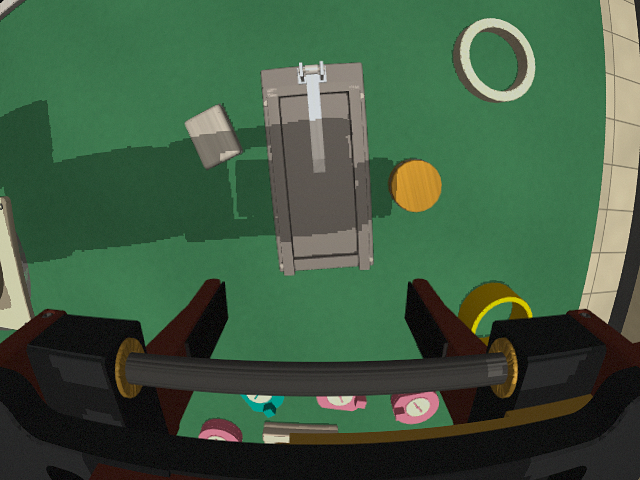

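View pics/w_cr.png

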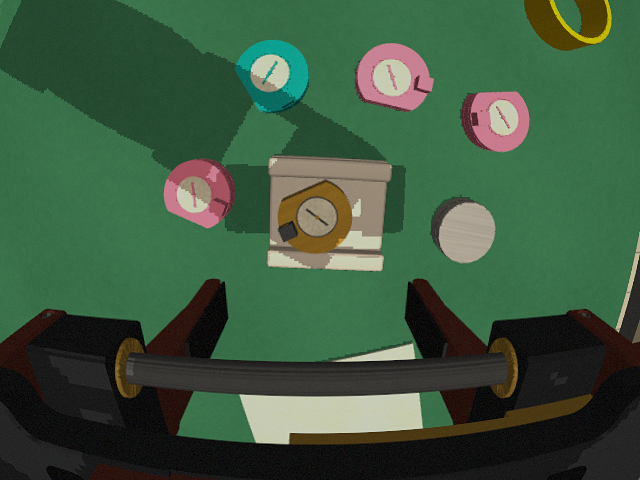

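The dock view shows the dock at (263–372, 63–275), hinge at top (312,72), seat near (322,225). The cradle view shows the brass compass at (316,216), sight at (288,232), flat facing the upper left. Next I'll measure with the depth clouds.

Run:
```python
from h import *
import pickle
w=pickle.load(open('pics/w.pkl','rb'))
W={}
for n,(t,M,im,d) in w.items():
    pose=(t,R.from_matrix(M)); P=wrist_cloud(pose,d); W[n]=P
    valid=(d>0)
    # table plane check
    hsv=cv2.cvtColor(im,cv2.COLOR_BGR2HSV)
    g=valid&(hsv[...,0]>60)&(hsv[...,0]<85)&(hsv[...,1]>100)
    g[270:]=False
    print(n,'table z',np.percentile(P[g][:,2],[10,50,90]))
    c=dict(dock=(.556,.115),cr=(.52,-.292))[n]
    m=valid&(np.abs(P[...,0]-c[0])<.08)&(np.abs(P[...,1]-c[1])<.14); m[275:]=False
    print(np.histogram(P[m][:,2],bins=np.arange(-.006,.06,.003)))
    rect=fisheye_rectify(im,pose,c,0,.28 if n=='dock' else .16,.028 if n=='dock' else .034,600)
    cv2.imwrite(f'pics/r_{n}.png',rect)
```

```text
dock table z [-0.0002501   0.00083154  0.00193169]
(array([    0,  1854,  8917,    40,   255, 11585,  1059,   209,   527,
         266,   187,  4535,   324,    59,    49,     8,   133,   992,
         156,    38,     0]), array([-0.006, -0.003,  0.   ,  0.003,  0.006,  0.009,  0.012,  0.015,
        0.018,  0.021,  0.024,  0.027,  0.03 ,  0.033,  0.036,  0.039,
        0.042,  0.045,  0.048,  0.051,  0.054,  0.057]))
cr table z [-0.00012045  0.00088743  0.00190561]
(array([    0,  2235, 14651,    99,   249,  3834,   304,   143,   230,
         460,  4438,  4063,   197,  3104,   727,   116,    17,    43,
         184,     0,     0]), array([-0.006, -0.003,  0.   ,  0.003,  0.006,  0.009,  0.012,  0.015,
        0.018,  0.021,  0.024,  0.027,  0.03 ,  0.033,  0.036,  0.039,
        0.042,  0.045,  0.048,  0.051,  0.054,  0.057]))
```

View pics/r_dock.png

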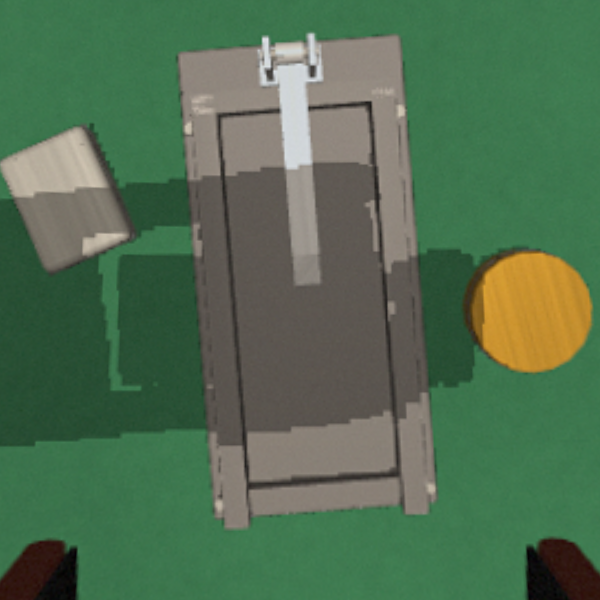

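View pics/r_cr.png

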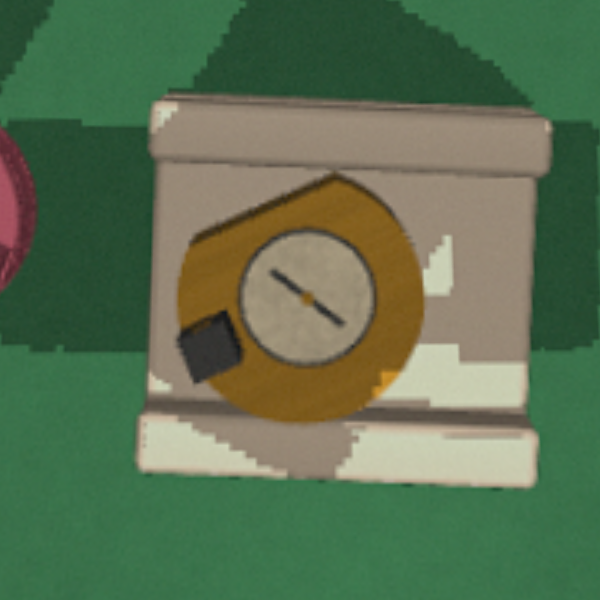

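Run:
```python
from h import *
import pickle
from scipy.optimize import least_squares
w=pickle.load(open('pics/w.pkl','rb'))
# compass circle + flat
t,M,im,d=w['cr'];pose=(t,R.from_matrix(M))
rect=fisheye_rectify(im,pose,(.52,-.292),0,.16,.034,800)
hsv=cv2.cvtColor(rect,cv2.COLOR_BGR2HSV)
m=((hsv[...,0]>8)&(hsv[...,0]<28)&(hsv[...,1]>150)).astype(np.uint8)
m=cv2.morphologyEx(m,cv2.MORPH_OPEN,np.ones((5,5)))
cs,_=cv2.findContours(m,cv2.RETR_EXTERNAL,cv2.CHAIN_APPROX_NONE);c=max(cs,key=cv2.contourArea)[:,0].astype(float)
X=np.c_[.52+(c[:,0]+.5)/800*.16-.08,-.292-((c[:,1]+.5)/800*.16-.08)]
def model(p):
    v=X-p[:2];rr=np.hypot(*v.T);a=p[2]
    return np.maximum(rr-.033,v@[np.cos(a),np.sin(a)]-.025) 
s=least_squares(model,[.52,-.292,np.radians(115)],loss='soft_l1',f_scale=.0005)
print('compass',s.x[:2],np.degrees(s.x[2]),'med res',np.median(np.abs(model(s.x))))
P=wrist_cloud(pose,d)
k=(d>0)&(np.abs(P[...,0]-.5)<.1)&(np.abs(P[...,1]+.292)<.06)&(P[...,2]>.043)&(P[...,2]<.053);k[275:]=0
sg=P[k];print('sight',sg.mean(0),len(sg),'rel ang',np.degrees(np.arctan2(*(sg.mean(0)[:2]-s.x[:2])[::-1])),np.linalg.norm(sg.mean(0)[:2]-s.x[:2]))
# cradle walls
k=(d>0)&(np.abs(P[...,0]-.52)<.07)&(np.abs(P[...,1]+.292)<.07)&(P[...,2]>.026)&(P[...,2]<.031);k[275:]=0
h=cv2.cvtColor(im,cv2.COLOR_BGR2HSV);k&=(h[...,1]<80)
print('cradle',cv2.minAreaRect(P[k][:,:2].astype(np.float32)*1000))
# dock
t,M,im,d=w['dock'];pose=(t,R.from_matrix(M));P=wrist_cloud(pose,d)
h=cv2.cvtColor(im,cv2.COLOR_BGR2HSV)
ok=(d>0)&(np.abs(P[...,0]-.556)<.075)&(np.abs(P[...,1]-.115)<.14)&(h[...,1]<90);ok[278:]=0
top=P[ok&(P[...,2]>.0265)&(P[...,2]<.031)]
rc=cv2.minAreaRect(top[:,:2].astype(np.float32)*1000);print('walls',rc)
# explicit model: signed-distance fit using wall top interior+ all; side walls centre lines |y|=42 , x range -50..154
a0=np.radians(93.5)
def f(p):
    v=top[:,:2]-p[:2];x=v@[np.cos(p[2]),np.sin(p[2])];y=v@[-np.sin(p[2]),np.cos(p[2])]
    return x,y
def cost(p):
    x,y=f(p)
    # distance outside the union of wall-top rects
    ds=np.maximum.reduce([np.abs(np.abs(y)-42)*1-6 if False else (np.abs(np.abs(y)-.042)-.006),-.050-x,x-.154])
    de=np.maximum.reduce([np.abs(x-.149)-.005,np.abs(y)-.048])
    return np.maximum(np.minimum(ds,de),0)*1000
best=None
for dx in np.linspace(-.01,.01,5):
  for dy in np.linspace(-.01,.01,5):
    s2=least_squares(cost,[.557+dx,.06+dy,a0],x_scale=[.001,.001,.01],loss='soft_l1',f_scale=.3)
    if best is None or s2.cost<best.cost: best=s2
print('seat',best.x[:2],np.degrees(best.x[2]),best.cost,len(top))
x,y=f(best.x)
for sgn in(1,-1):
    k=(y*sgn>0)&(x<.14);print(sgn,np.percentile(y[k],[1,50,99]),np.percentile(x[k],[.3,99.7]))
k=np.abs(y)<.03;print('end',np.percentile(x[k],[2,50,98]),k.sum())
# sill & catch in dock frame
A=P[ok];v=A[:,:2]-best.x[:2];a=best.x[2];x=v@[np.cos(a),np.sin(a)];y=v@[-np.sin(a),np.cos(a)]
k=(np.abs(y)<.03)&(x<-.02)&(A[:,2]>.017)&(A[:,2]<.023);print('sill x',np.percentile(x[k],[2,50,98]),k.sum())
k=(A[:,2]>.036)&(np.abs(y)<.02)&(x<.14);print('catch y',np.percentile(y[k],[3,50,97]),'x',x[k].min(),'z',np.percentile(A[k][:,2],[3,50,97]))
```

```text
compass [ 0.52026588 -0.29107359] 114.57984851700935 med res 0.0005637293070815674
sight [ 0.49716147 -0.30172862  0.04842458] 237 rel ang -155.24233705653347 0.025442938966717878
cradle ((532.004638671875, -291.99493408203125), (102.2032470703125, 109.92230987548828), 87.67072296142578)
walls ((560.1080932617188, 118.738037109375), (96.90660095214844, 215.65887451171875), 4.691874980926514)
seat [0.56477671 0.06129134] 94.63264226759335 315.9748405261983 4894
1 [0.03567154 0.04170661 0.04784923] [-0.04843484  0.13930057]
-1 [-0.04796604 -0.04181242 -0.0354651 ] [-0.04901826  0.13966659]
end [0.07314511 0.14864308 0.15431955] 498
sill x [-0.04448523 -0.03886263 -0.03392967] 498
catch y [-5.67124636e-03  8.19431791e-05  5.76004387e-03] x 0.06156191893888462 z [0.03708973 0.04581347 0.04725081]
```

Dock, sill, catch and compass measurements agree with the given dimensions: seat at (0.5648, 0.0613), dock yaw 94.6°, flat at 114.6°. Next is the grasp.

Run:
```python
from h import *
c=np.array([.5203,-.2911]);y=np.radians(-2.3)
r.move_ptp(np.r_[c,.10],down(y)); 
print(r.move_straight(np.r_[c,.0305],v=.08,stop_force=10),get_state()['tcp_pos'])
clamp(25); r.sleep(.1); s=get_state();print('open',s['opening'],s['tcp_pos'],s['ft_force'])
r.move_straight(np.r_[c,.11],v=.1); r.sleep(.15)
s=get_state();print('open',s['opening'],s['tcp_pos'],s['ft_force'],s['time_s'])
pose=wpose();im,d=camera('wrist');cv2.imwrite('pics/w_lift.png',im)
```

```text
False [ 0.52062288 -0.29128399  0.03081698]
open 0.7436250205783783 [ 0.52038273 -0.29117713  0.03085844] [-1.27688523  0.62402989  5.8152186 ]
open 0.7412207321822153 [ 0.51984229 -0.29081627  0.10915644] [-0.50367378 -0.22009733 -2.22340135] 7.2167
```

View pics/w_lift.png

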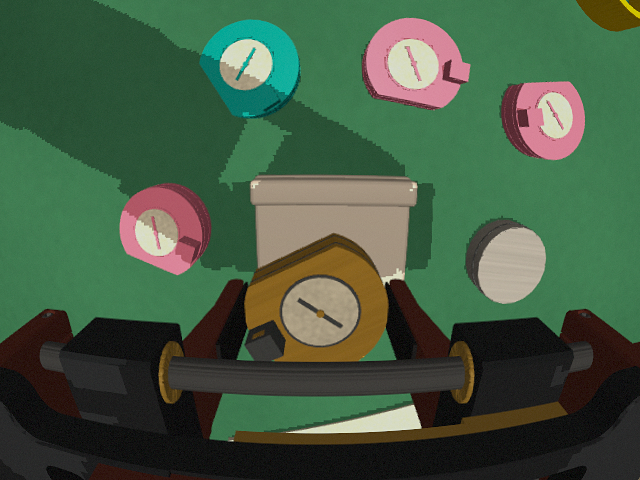

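The compass is held at 65 mm opening and sits level, at (316,305). Now I'll place it in the seat with the flat about 75° away from the bay direction.

```bash
cat >> h.py <<'E'
SEAT=np.array([.5648,.0613]);DY=np.radians(94.6)
DX=np.array([np.cos(DY),np.sin(DY)]);DYV=np.array([-np.sin(DY),np.cos(DY)])
def dk(x,y,z): return np.r_[SEAT+x*DX+y*DYV,z]
def todk(p): v=np.asarray(p)[:2]-SEAT; return v@DX,v@DYV
def fit(im,pose,c0,a0,z=.034):
    from scipy.optimize import least_squares
    rect=fisheye_rectify(im,pose,c0,0,.16,z,800)
    hsv=cv2.cvtColor(rect,cv2.COLOR_BGR2HSV)
    m=((hsv[...,0]>8)&(hsv[...,0]<28)&(hsv[...,1]>150)).astype(np.uint8)
    m=cv2.morphologyEx(m,cv2.MORPH_OPEN,np.ones((5,5)))
    cs,_=cv2.findContours(m,cv2.RETR_EXTERNAL,cv2.CHAIN_APPROX_NONE);c=max(cs,key=cv2.contourArea)[:,0].astype(float)
    X=np.c_[c0[0]+(c[:,0]+.5)/800*.16-.08,c0[1]-((c[:,1]+.5)/800*.16-.08)]
    def model(p):
        v=X-p[:2];return np.maximum(np.hypot(*v.T)-.033,v@[np.cos(p[2]),np.sin(p[2])]-.025)
    s=least_squares(model,[*c0,a0],loss='soft_l1',f_scale=.0005)
    return s.x,np.median(np.abs(model(s.x))),rect
E
python3 - <<'E'
from h import *
yaw=DY-np.pi-np.radians(12)
r.move_ptp(dk(0,0,.11),down(yaw)); 
r.move_straight(dk(0,0,.045),v=.08)
print(r.move_straight(dk(0,0,.0302),v=.03,stop_force=8)); r.sleep(.1)
s=get_state();print(s['tcp_pos'],todk(s['tcp_pos']),s['ft_force'])
gripper_open(); r.sleep(.1)
s=get_state();print(s['tcp_pos'],s['ft_force'],s['opening'])
r.move_straight(dk(0,0,.14),v=.15); r.sleep(.1)
pose=wpose();im,d=camera('wrist');cv2.imwrite('pics/w_seat.png',im)
x,e,rect=fit(im,pose,SEAT,DY-np.radians(75))
print('compass dk',todk(x),'flat rel',np.degrees(x[2]-DY),e,get_state()['time_s'])
E
```

```text
True
[0.56464683 0.06127187 0.03060089] (np.float64(-1.575575408373817e-05), np.float64(0.0001549305712151312)) [-0.13655821  0.03248518  4.74276807]
[0.56390912 0.06121561 0.03007882] [ 0.38932005 -0.63628379 -0.93562316] 0.9988803306679765
compass dk (np.float64(-0.00015892825588762922), np.float64(-0.0007268945859367755)) flat rel -74.65157498485601 0.0010489950630756424 12.4667
```

View pics/w_seat.png

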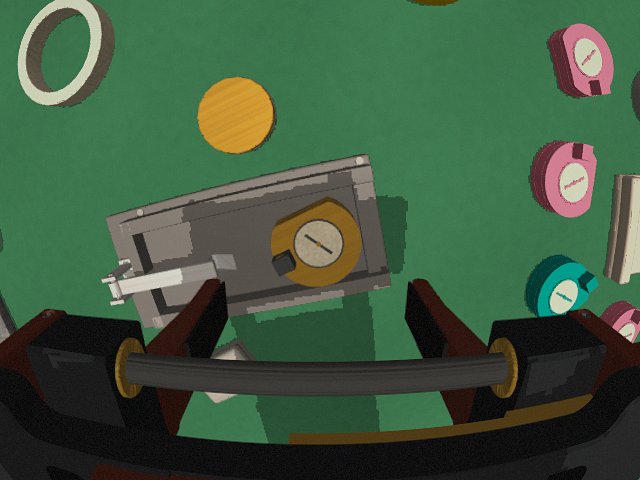

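The compass is free in the seat at (318,243), with the flat 75° from the bay and the sight at (284,262). The catch is down. I'll regrip above wall height and turn it.

Run:
```python
from h import *
flat=-74.65; off=8
yaw0=DY+np.radians(flat+90+off)-np.pi
c=(-.0002,-.0006)
r.move_ptp(dk(*c,.12),down(yaw0))
r.move_straight(dk(*c,.06),v=.1)
print(r.move_straight(dk(*c,.0378),v=.05,stop_force=8),get_state()['tcp_pos'])
clamp(15); r.sleep(.1); s=get_state();print('open',s['opening']*88,s['ft_force'],todk(s['tcp_pos']),s['tcp_pos'][2],s['time_s'])
for f in (25,50,-flat):
    r.move_straight(dk(0,0,.0378),down(yaw0+np.radians(f)),v=.02)
    s=get_state();print(f,s['time_s'],s['ft_force'],s['opening']*88)
r.sleep(.1)
s=get_state();y=Rq(s['ee_rot']).apply([0,1,0]);print('jaw rel',np.degrees(np.arctan2(y[1],y[0])-DY)+180,todk(s['tcp_pos']),s['tcp_pos'][2],s['ft_force'],s['wrist_torque'])
pose=wpose();im,d=camera('wrist');cv2.imwrite('pics/w_turn.png',im)
x,e,rect=fit(im,pose,SEAT,DY);cv2.imwrite('pics/r_turn.png',rect[::1])
print('compass dk',todk(x),'flat rel',np.degrees(x[2]-DY),e,get_state()['time_s'])
```

```text
False [0.56528324 0.06113083 0.0375198 ]
open 65.04605757286106 [-0.70560997 -0.12397495  2.39805271] (np.float64(-0.00019727536920050013), np.float64(-0.0007139420451108423)) 0.03800726281606615 15.0417
25 15.625 [ 0.33618062 -0.64616948  3.43145945] 64.7914907583372
50 16.2083 [-0.46309456 -0.89993351  3.63897418] 65.04616801581139
74.65 16.7917 [-0.54934104  0.57301692  5.06777473] 65.34015383369115
jaw rel 97.77633212666721 (np.float64(-7.5560365410682925e-06), np.float64(-0.00017428597291307466)) 0.03795034710646085 [ 0.05566532 -0.1941212   5.71125508] [-0.02514466  0.11686448  0.02678712]
compass dk (np.float64(-0.000592420844513623), np.float64(-0.001733305684174489)) flat rel -1.5830843656287772 0.0005472602812097785 16.9417
```

View pics/w_turn.png

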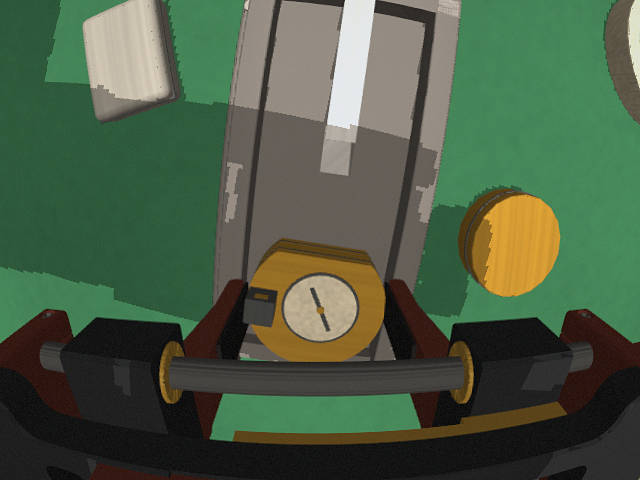

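Run:
```python
from h import *
im=cv2.imread('pics/w_turn.png')
s=get_state();pose=wpose()
a=fisheye_rectify(im,pose,dk(.04,0,0)[:2],DY-np.pi/2,.15,.034,600)
cv2.line(a,(100,360-160),(500,200),(0,0,255),1)
cv2.imwrite('pics/r_turn2.png',a)
hsv=cv2.cvtColor(a,cv2.COLOR_BGR2HSV)
m=(hsv[...,0]>8)&(hsv[...,0]<28)&(hsv[...,1]>150)
m=cv2.morphologyEx(m.astype(np.uint8),cv2.MORPH_OPEN,np.ones((5,5)))
m[:, 470:]=0
cols=np.arange(255,345);rows=np.array([np.argmax(m[:,c]) for c in cols]);print(rows[::6]); 
p=np.polyfit(cols,rows,1);print(np.degrees(np.arctan(p[0])))
# bright edge of top face (V jump)
```

```text
[346 346 346 347 347 347 347 348 347 347 347 348 348 348 348]
1.447591179141061
```

View pics/r_turn2.png

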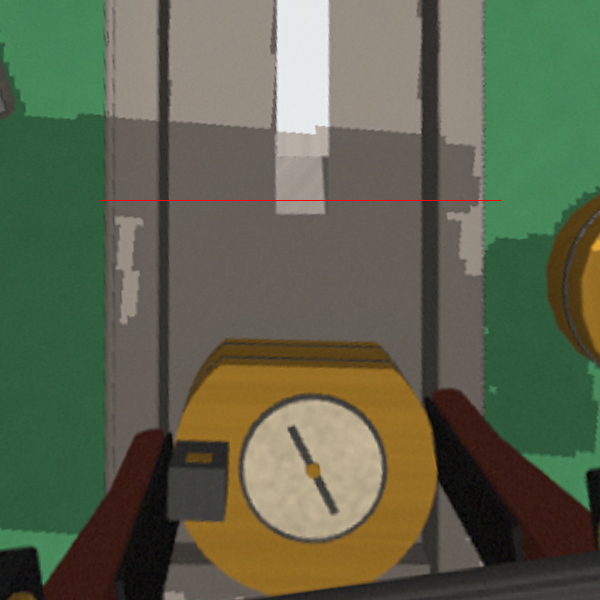

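The flat is about 1.5° off square (rectified edge rows 346 to 348), so I'll correct that and slide.

Run:
```python
from h import *
yaw=DY+np.radians(98+1.4)-np.pi
r.move_straight(dk(0,.0005,.0378),down(yaw),v=.02); r.sleep(.1)
pose=wpose();im,d=camera('wrist')
a=fisheye_rectify(im,pose,dk(.04,0,0)[:2],DY-np.pi/2,.15,.034,600);hsv=cv2.cvtColor(a,cv2.COLOR_BGR2HSV)
m=(hsv[...,0]>8)&(hsv[...,0]<28)&(hsv[...,1]>150)
m=cv2.morphologyEx(m.astype(np.uint8),cv2.MORPH_OPEN,np.ones((5,5)))
cols=np.arange(255,345);rows=np.array([np.argmax(m[:,c]) for c in cols]);p=np.polyfit(cols,rows,1);print('edge deg',np.degrees(np.arctan(p[0])))
for x in (.04,.08,.108):
    st=r.move_straight(dk(x,.0005,.0378),v=.05,stop_force=12)
    s=get_state();print(x,st,todk(s['tcp_pos']),s['tcp_pos'][2],s['ft_force'],s['opening']*88,s['time_s'])
    if st: break
pose=wpose();im,d=camera('wrist');cv2.imwrite('pics/w_slide.png',im)
cv2.imwrite('pics/r_slide.png',fisheye_rectify(im,pose,dk(.11,0,0)[:2],DY-np.pi/2,.15,.034,600))
```

```text
edge deg -0.12828271791849444
0.04 False (np.float64(0.04018242368611188), np.float64(0.0004044733679009501)) 0.03794775106928993 [0.05627267 1.02130976 5.59078855] 65.0617389393138 18.2917
0.08 False (np.float64(0.08009194689484084), np.float64(0.0004408277111189304)) 0.03794671310222596 [-0.23430387  0.25194835  6.59960747] 65.1896267556781 19.2417
0.108 False (np.float64(0.10829261699278758), np.float64(0.0004606173587788856)) 0.0379677855340309 [-0.26359109  1.78678646  6.17293797] 64.78980854726547 19.95
```

View pics/r_slide.png

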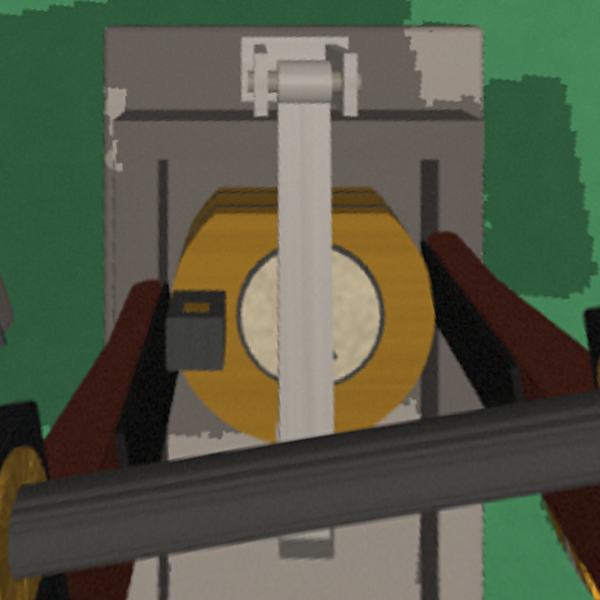

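The compass is square under the arm, its flat edge level at row 188 below the end wall, and the catch is riding on top. Now the last 10 mm.

Run:
```python
from h import *
st=r.move_straight(dk(.1188,.0005,.0378),v=.02,stop_force=8); r.sleep(.1)
s=get_state();print(st,todk(s['tcp_pos']),s['ft_force'],s['opening']*88)
gripper_open(); r.sleep(.2)
r.move_straight(dk(.1175,.0005,.16),v=.12); 
p=dk(.06,0,.24); r.move_ptp(p,down(DY-np.pi/2)); r.sleep(.15)
pose=wpose();im,d=camera('wrist');cv2.imwrite('pics/w_home.png',im)
cv2.imwrite('pics/r_home.png',fisheye_rectify(im,pose,dk(.1,0,0)[:2],DY-np.pi/2,.16,.034,600))
x,e,_=fit(im,pose,dk(.117,0,0)[:2],DY);print('compass',todk(x),np.degrees(x[2]-DY),e)
P=wrist_cloud(pose,d).reshape(-1,3);P=P[(d.ravel()>0)];v=P[:,:2]-SEAT;X=v@DX;Y=v@DYV
for lo in np.arange(.058,.165,.006):
    k=(X>lo)&(X<lo+.006)&(np.abs(Y)<.005)&(P[:,2]>.02);print(round(lo,3),np.round(np.median(P[k][:,2]),4) if k.any() else None)
print(get_state()['time_s'])
```

```text
False (np.float64(0.11867973150010266), np.float64(0.00045378498289776106)) [ 0.2677309  -0.40297288  5.17231853] 64.90869410856982
compass (np.float64(0.11775513041832156), np.float64(0.000479633314711199)) -5.270454049624736 0.0008010006357136792
0.058 0.0391
0.064 0.0345
0.07 0.0318
0.076 0.3386
0.082 0.3463
0.088 0.3259
0.094 0.046
0.1 0.0459
0.106 0.0457
0.112 0.0458
0.118 0.0458
0.124 0.0456
0.13 0.0461
0.136 0.046
0.142 0.0459
0.148 0.0458
0.154 0.0459
0.16 0.0489
23.4
```

View pics/w_home.png

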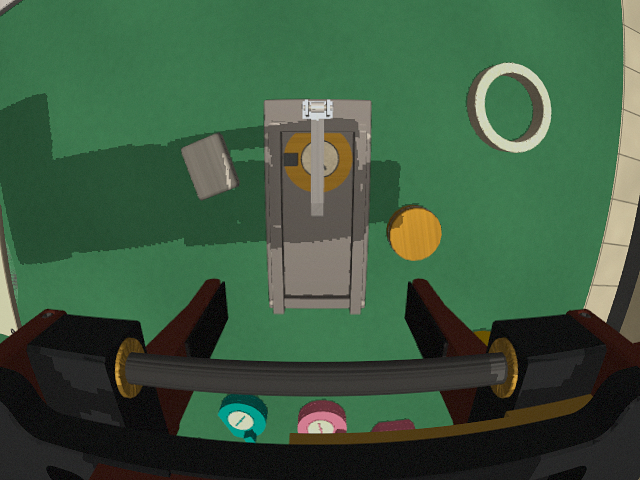

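View pics/r_home.png

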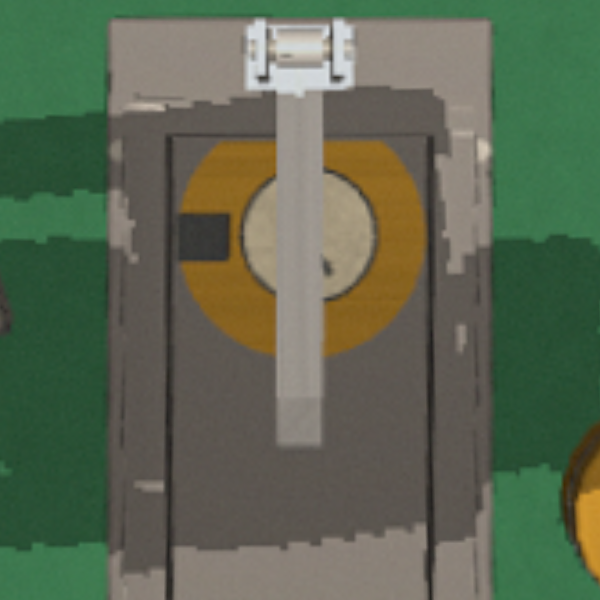

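The catch arm is level at z = 0.046, the same as at the start, so it has dropped. The compass is at 117.8 mm, and its flat edge is parallel to the wall at row 141 on both sides of the arm. The −5° from the fit is spoiled because the arm splits the colour mask. One last check that nothing else has moved, then hand in.

Run:
```python
from h import *
im=cv2.imread('pics/r_home.png');hsv=cv2.cvtColor(im,cv2.COLOR_BGR2HSV)
m=((hsv[...,0]>8)&(hsv[...,0]<28)&(hsv[...,1]>150)).astype(np.uint8);m[:,450:]=0;m=cv2.morphologyEx(m,cv2.MORPH_OPEN,np.ones((3,3)))
c=np.r_[232:268,332:368];rw=np.array([np.argmax(m[:,k]) for k in c]);print('flat edge deg',-np.degrees(np.arctan(np.polyfit(c,rw,1)[0])))
r.move_ptp(np.array([.30,.50,.25]),down(np.radians(60)));r.sleep(.2)
p,d=camera('top');p0=cv2.imread('pics/top0.png')
cv2.imwrite('pics/top1.png',p);df=cv2.absdiff(p,p0).max(2);cv2.imwrite('pics/diff.png',np.where(df>45,255,0).astype(np.uint8))
print(get_state()['time_s'])
```

```text
flat edge deg -3.642131865375872e-15
25.3333
```

View pics/top1.png

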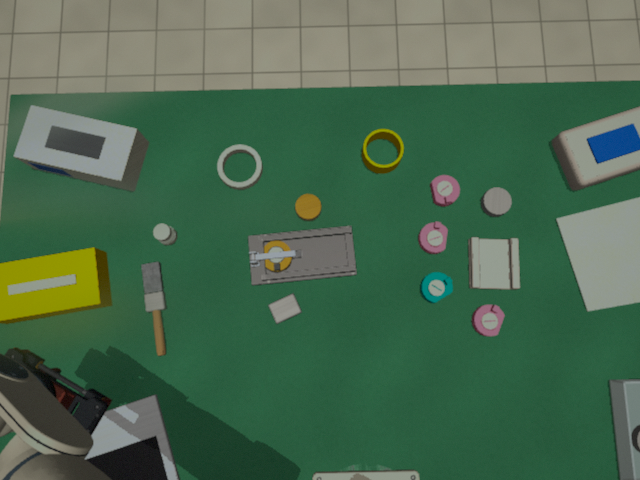

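View pics/diff.png

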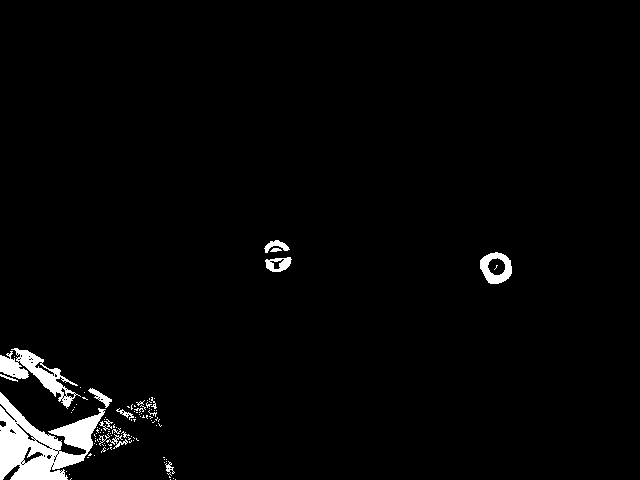

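Only the compass at (277,256) and the arm with its shadow differ from the first picture. The bystanders are unmoved. I'll check the arm is free of contact and hand in.

Run:
```python
from h import *
s=get_state();print(s['ft_force'],s['joint_vel'].round(3),s['tcp_pos'])
hand_in()
```

```text
[-0.56449875 -0.07251317  0.10258807] [ 0.005  0.001 -0.001 -0.    -0.001  0.   ] [0.30067476 0.49957817 0.25000909]
the job is handed in; nothing more can be done
```

The compass is home in the bay with the catch dropped behind it, and the job was handed in at about 25 s.

**What I did:** I gripped the compass from the cradle's open ends and set it in the seat. I let go there with the flat about 75° away from the bay. I then regripped it above the walls and turned it square, correcting a last 1.5° from the image. Still gripping it at the sides, I slid it along the floor under the catch, then released it.

**Last checks:**
- **Position:** the compass centre is at 117.8 mm from the seat; home is 117 ± 2 mm.
- **Squareness:** the flat's edge is parallel to the end wall, 0° by edge fit.
- **Catch:** the arm is level at its starting height of 46 mm, with the ramp down behind the compass.
- **Other things:** comparing top pictures, only the compass, the arm and its shadow changed.
- **Arm:** the force on the tool is about 0.6 N, so it is touching nothing.

**Disagreement:** the outline fit of the home picture gave −5° for the flat. The catch arm splits the colour mask there, so I relied on the direct edge fit instead. I never saw the stop against the end wall as a force; home is judged from position and the dropped catch.

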